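Sweep vial caps into the spring-gate well and hold the gate open

TASK

Take the scraper block and sweep all four loose vial caps off the sorter's raised plate into its well, gate still shut, never touching the caps with the gripper itself; then stand the scraper upright on the worktop again, clear of the sorter, and let go of it. Then pull the spring gate out by its cross bar until the bar is in line with the two index pins, so that all the caps drop into the dish below, and finish while still holding the bar there against its spring. Leave the ampoule carton, the dose cup and the tape roll where they are.

Things in the scene. Friction and masses are not known exactly. Their poses are not given: they have to be found in the camera images.
- sorter: fixed metal cap sorter on four legs, 116 mm wide (x). Origin on the worktop under the middle of the plate's open edge, z up. In its own frame: plate on the +y side, well at y = 0 to -40 mm, then two runners (x = +-53 mm, 65 mm high) to y = -170 mm, joined by a cross tie. Under the well a fixed white dish, 144 (x) x 118 (y) x 55 mm high, inside 126 x 98 mm, its centre at y = -20 mm
- plate_edge (a point): middle of the plate's open edge, on its top, 86 mm above the worktop; axes as the sorter's. The level plate runs from here to y = 150 mm, x = -48 to 48 mm, between rims 10 mm wide and 12 mm high along both sides and the +y end. Only the edge to the well is open
- well (a point): middle of the well's floor (the shut gate's top), 62 mm above the worktop, 24 mm below the plate; axes as the sorter's. The open well measures 96 mm (x) by 40 mm (y); its side walls and the wall on the pull side (6 mm thick) rise to 98 mm above the worktop
- gate: steel gate, the well's floor, 90 mm wide and 4 mm thick, with two 10 mm uprights (x = +-28 mm) carrying the pull bar. It slides only along the sorter's -y (away from the plate), 0 to 76 mm, and springs shut: about 4 N at first, 1.4 N more per 10 mm (about 12 N at the pins). Well fully open from 42 mm. Origin 60 mm above the worktop, below the bar
- pull_bar (a point): middle of the pull bar: dark steel round bar, 12 mm thick, 88 mm long, along the sorter's x, axis 105 mm above the worktop; gate shut it is at y = -90 mm of the sorter, a gap of 38 mm from the well's wall. Below it are 37 mm of free height; pinch it from above, across the sorter's y, between the uprights (46 mm clear)
- mark (a point): point midway between the tops of the two upright index pins (steel, 8 mm thick, x = +-53 mm on the runners, tops 105 mm above the worktop); axes as the sorter's. The gate is at the mark when the pull bar is level with this point along the sorter's y. The pins stand at y = -138 to -152 mm of the sorter, different each time
- scraper: loose grey scraper block standing upright on its blade, 120 g as built (varies). Blade 84 mm (its x) by 22 mm (its y), 20 mm high; above it a ribbed grip 64 mm (x) by 18 mm (y), up to 62 mm high. Origin at the centre of its underside, z up. It starts on the worktop to the left or the right of the sorter; grip it across its y
- cap_1: loose round vial cap, white plastic disc 20 mm in diameter and 7 mm thick, 11 g; origin at the centre of its underside as built. It starts lying flat on the sorter's plate
- cap_2: loose round vial cap, white plastic disc 20 mm in diameter and 7 mm thick, 11 g; origin at the centre of its underside as built. It starts lying flat on the sorter's plate
- cap_3: loose round vial cap, white plastic disc 20 mm in diameter and 7 mm thick, 11 g; origin at the centre of its underside as built. It starts lying flat on the sorter's plate
- cap_4: loose round vial cap, white plastic disc 20 mm in diameter and 7 mm thick, 11 g; origin at the centre of its underside as built. It starts lying flat on the sorter's plate
- ampoule_carton: bystander: small loose carton 61 x 63 x 42 mm high, on the side of the sorter where the scraper is not; origin at the centre of its underside
- dose_cup: bystander: small loose dose cup, 41 mm wide, 32 mm high, behind the sorter; origin at the centre of its underside
- tape_roll: bystander: loose roll of tape, 67 mm wide, 25 mm high, on the worktop near the robot, right of the middle; origin at the centre of its underside
Mind the look-alikes: they are no part of the job. What is shaped like the scraper but red is not meant.

How it is judged:
By the outcome, as a careful person would: the job done as asked, in the order asked, and still so for the second after the job is handed in, while the arm keeps its last pose, push and grip.
It also fails if it takes over 67 s, if anything falls off the work surface, if the arm or the gripper's body presses on something with over 40 N, if the wrist force passes 120 N, or if a joint passes its speed limit or range.

ROBOT

A 6-joint arm with a two-finger parallel gripper is mounted at the origin on a cart in front of the work surface, level with it; the furniture and walls round the work are solid. World frame = base frame: x ahead of the robot, y to its left, z up, the work surface at z = 0. Lengths are in m, angles in degrees, forces in N, time in s.
With the tool pointing down it reaches from about 0.35 to 0.95 m from the base axis. Payload 17.4 kg.
Tool frame: the origin (TCP) lies between the finger pads; the fingertips stand 22 mm ahead of it and the grasp point (between the pads) lies 3 mm ahead of it; z points along the fingers, y is the line along which they close (so a half turn about z gives the same grasp; the last joint's range is limited). The gripper opens to 93 mm and grips with 3 to 60 N. Pads are 15 mm wide; open, the fingers measure 128 mm over their backs; the gripper's body (75 mm by 188 mm) begins 65 mm behind the grasp point.
Start: joints at [-76.249, 6.646, 82.598, -0, 90.757, -2.166], TCP at [0.185, -0.649, 0.211] pointing down, gripper open.
Joint ranges: [-162.19, 162.19], [-47.58, 125.68], [4.15, 143.07], [-65.23, 245.23], [0.69, 171.88], [-170.13, 170.13]. Speed limits (degrees/s): [108.29, 108.29, 127.2, 180, 180, 180].

INTERFACE

Orientations are given as a 3x3 rotation matrix whose columns are the frame's x, y, z axes.
In Python, from rig import bot gives the robot as it stands.
- The arm moves only by the tool servo_tool, never from a script. Its argument "deltas" is a list of rows, each an object with "travel": the shift along the tool's x, y, z scaled (see below), a list of three; "twist": the turn about the tool's z scaled (see below). A call has 1 to 10 rows; each row is the pose to reach, as a shift and turn from the pose commanded when the call began, along the tool's axes at that moment; what a row does not reach only later rows make up. The controller multiplies each number of a shift by 400 mm and each number of a turn by 2 rad. A row lasts 1/10 s, in which the tool goes at most 50 mm and 8.59 degrees, less where a joint would pass 70% of its speed; a pose out of reach is approached as far as the arm can. A call with a number of a shift or a turn outside -1 to 1 is refused whole. A call with a gripper value outside its range is refused whole. "hand" is the opening, from -1 (shut) to 1 (fully open), set as the call begins (left out, the last holds). The fingers move at their own pace and stop on an object; the grip force is fixed at half the most. Time passes only in rows, so rows that repeat a pose let the fingers close. It gives the time, the measured TCP pose, the force, the opening and the grip force at its end, in the units of the state.
- bot.get_obs(): the state, without advancing time (a new reading comes with each control period).
- bot.capture(name): name is "scene" or "side" or "wrist"; returns the picture (400x640x3 uint8, blue, green, red); there is no depth.
- bot.camera_params(name): a dict with "fx", "fy", "cx", "cy" (pixels), "R" (3x3) and "t" (3): a world point X has camera coordinates R X + t. Camera axes: x right, y down, z forward; pixel columns grow to the right and rows downward; lengths in m; the calibration is good to about 2 mm. A picture is of the moment at which its call begins: read the wrist's pose just before it. camera_params takes no time and is no camera call; for the wrist camera it gives the pose at the moment of the call.
- bot.job_done(): hands the job in; it is judged then, once.
The state is a dict: "time_s": time; "joint_positions": joint angles; "qvel": joint speeds; "joint_efforts": joint torques, N m; "position": TCP position; "orientation": TCP orientation; "contact_force": force on the tool from outside, world axes, zero at the start; "wrist_torque": the same for the moment, N m; "gripper_width": finger opening in m; "grasp_force": force on a finger pad.
Only numpy, scipy, OpenCV 4.12 (cv2) and the standard library are available. Lean on these libraries where they do the work, as an engineer would, in place of code of your own. Each camera call takes 0.05 s, during which the arm holds its last target. There are 200 camera calls.

## Working session

There is one attempt and no reset: what is moved stays moved. The work goes in short steps, Python scripts to look and compute and a tool call to move; the robot and the scene stay as the last step left them, time stands still between calls to the robot, and variables do not carry over. Pictures are saved under pics/ and viewed, at most 10 in all, crops included, and the job is handed in when it is done.

Besides the shell and the picture viewer there is one more tool, called after "Call:" as name(argument=value, ...), one argument or row to a line, values as JSON. servo_tool: Moves the arm, as the interface text tells. Its arguments: {"type":"object","properties":{"deltas":{"type":"array","items":{"type":"object","properties":{"travel":{"type":"array","items":{"type":"number"}},"twist":{"type":"number"}}}},"hand":{"type":"number"}},"required":["deltas"]}

```bash
mkdir -p pics; cat > h.py <<'E'
import numpy as np, cv2
from rig import bot
def ray(name,u,v,z,P=None):
    P=P or bot.camera_params(name);R=np.array(P["R"]);t=np.array(P["t"])
    d=R.T@np.array([(u-P["cx"])/P["fx"],(v-P["cy"])/P["fy"],1]);c=-R.T@t
    return c+d*(z-c[2])/d[2]
def proj(name,X,P=None):
    P=P or bot.camera_params(name);q=np.array(P["R"])@np.array(X)+np.array(P["t"])
    return np.array([P["fx"]*q[0]/q[2]+P["cx"],P["fy"]*q[1]/q[2]+P["cy"]])
E
python3 - <<'E'
from h import *
for n in("scene","side"):
    cv2.imwrite(f"pics/{n}0.png",bot.capture(n)); P=bot.camera_params(n);R=np.array(P["R"]);print(n,-R.T@np.array(P["t"]),R[2],P["fx"])
o=bot.get_obs();print(o["time_s"],o["orientation"],o["gripper_width"])
E
```

```text
scene [0.05911668 0.84999906 0.54464134] [ 0.46001947 -0.78041149 -0.42348554] 427.0359673834722
side [-0.57099547  1.00346089  0.86017558] [ 0.67443572 -0.58876061 -0.44553047] 519.9990055023534
0.1 [[ 9.61655024e-01  2.74261835e-01 -2.44748116e-04]
 [ 2.74261940e-01 -9.61654476e-01  1.02771403e-03]
 [ 4.64996153e-05 -1.05543146e-03 -9.99999442e-01]] 0.093028760497393
```

View pics/scene0.png

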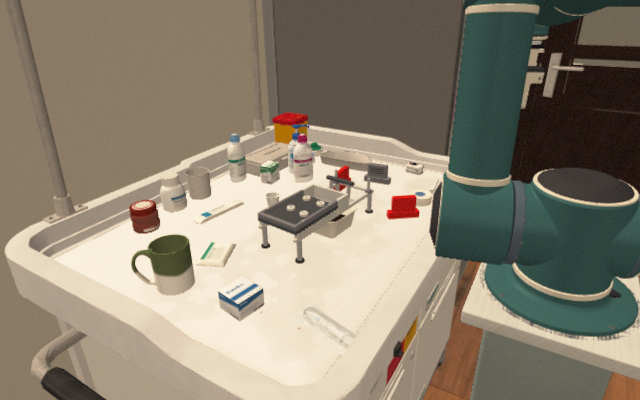

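View pics/side0.png

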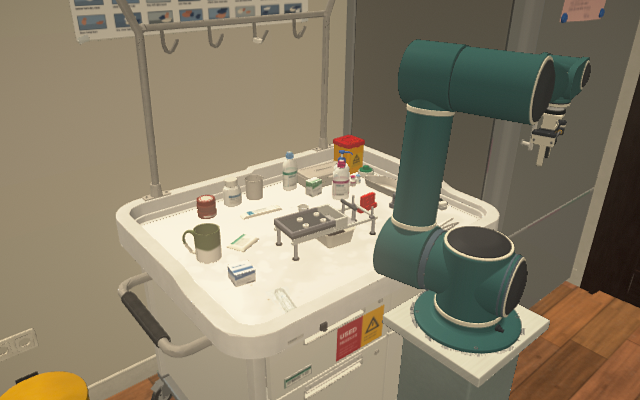

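```bash
python3 - <<'E'
from h import *
im=cv2.imread("pics/scene0.png")
cv2.imwrite("pics/c1.png",cv2.resize(im[145:275,240:440],None,fx=4,fy=4,interpolation=cv2.INTER_CUBIC))
for n,u,v,z in[("sorter leg a",265,246,0),("leg b",299,260,0),("leg c",369,212,0),("plate L",260,212,.098),("plate near",299,231,.098),("grey",378,180,.0),("red1",404,216,0),("red2",343,188,0),("carton",241,310,0),("cup",272,204,0),("tape",421,200,.01)]: print(n,ray("scene",u,v,z).round(3))
E
```

```text
sorter leg a [0.611 0.158 0.   ]
leg b [0.508 0.169 0.   ]
leg c [ 0.464 -0.123  0.   ]
plate L [0.608 0.17  0.098]
plate near [0.484 0.2   0.098]
grey [ 0.528 -0.342  0.   ]
red1 [ 0.371 -0.146  0.   ]
red2 [ 0.599 -0.233  0.   ]
carton [0.514 0.367 0.   ]
cup [ 0.728 -0.036  0.   ]
tape [ 0.356 -0.244  0.01 ]
```

View pics/c1.png

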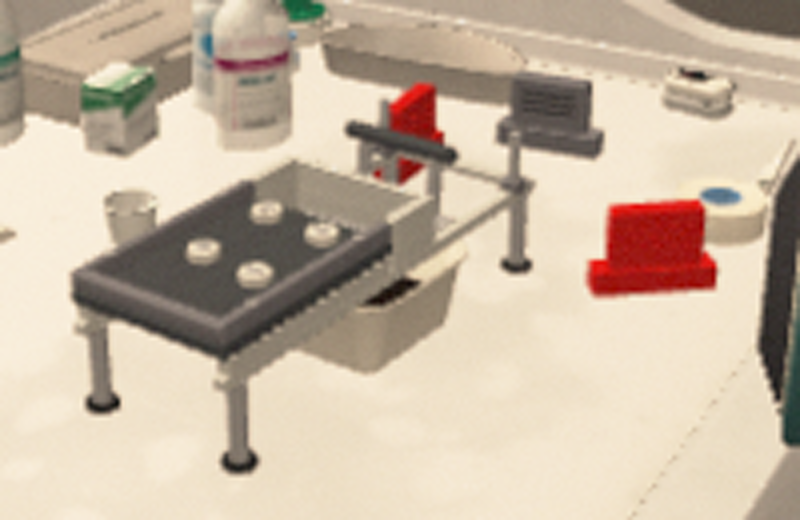

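The grey block at (378,172) in the scene picture is the scraper. The other two scraper shapes, at (404,207) and (343,178), are red, so they're decoys. The sorter's plate holds 4 caps at about (307,199), (291,208), (304,213) and (320,204), and the pull bar is at about (340,180). Next I'll move over for a wrist view.

Call:
servo_tool(
  deltas=[
    {"travel": [0.05,-0.035,-0.03],"twist": 0},
    {"travel": [0.15,-0.1,-0.09],"twist": 0},
    {"travel": [0.25,-0.17,-0.15],"twist": 0},
    {"travel": [0.35,-0.25,-0.22],"twist": 0},
    {"travel": [0.45,-0.32,-0.29],"twist": 0},
    {"travel": [0.55,-0.39,-0.35],"twist": 0},
    {"travel": [0.65,-0.46,-0.35],"twist": 0},
    {"travel": [0.75,-0.54,-0.35],"twist": 0},
    {"travel": [0.82,-0.6,-0.35],"twist": 0},
    {"travel": [0.82,-0.6,-0.35],"twist": 0},
  ],
)

```text
time_s: 1.1
position: [0.4366, -0.325, 0.3509]
orientation: [[0.961, 0.278, 0.001], [0.278, -0.961, 0.0], [0.001, -0.0, -1.0]]
contact_force: [-0.6, -0.2, 0.3]
gripper_width: 0.0929
grasp_force: 0.0
```

```bash
python3 - <<'E'
from h import *
P=bot.camera_params("wrist");im=bot.capture("wrist");cv2.imwrite("pics/w1.png",im)
np.save("w1.npy",P,allow_pickle=True)
R=np.array(P["R"]);o=bot.get_obs();print(-R.T@np.array(P["t"]),R,P["fx"],o["position"],o["orientation"],o["time_s"])
E
```

```text
[ 0.50792399 -0.30364779  0.52387299] [[ 0.27636801 -0.96105128 -0.00107441]
 [-0.92649523 -0.26672754  0.26544868]
 [-0.25539637 -0.07236609 -0.96412439]] 333.82923876757405 [ 0.43648602 -0.32548196  0.35075128] [[ 9.60678289e-01  2.77663488e-01  4.61766283e-04]
 [ 2.77663337e-01 -9.60678374e-01  3.64967179e-04]
 [ 5.44946942e-04 -2.22400478e-04 -9.99999827e-01]] 1.15
```

View pics/w1.png

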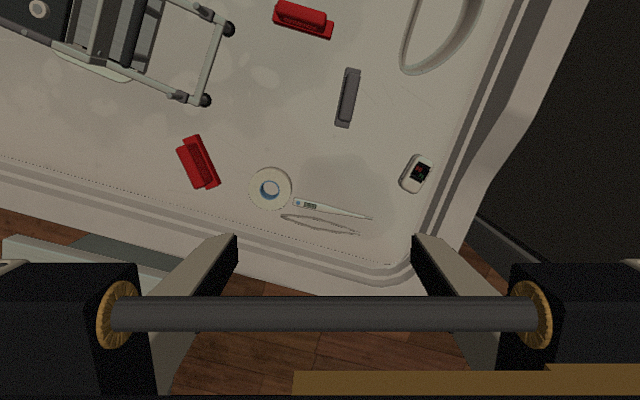

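```bash
python3 - <<'E'
from h import *
P=np.load("w1.npy",allow_pickle=True).item();im=cv2.imread("pics/w1.png")
roi=im[55:140,320:375];g=cv2.cvtColor(roi,cv2.COLOR_BGR2GRAY)
for th in(120,75):
    m=(g<th).astype(np.uint8);n,l,s,c=cv2.connectedComponentsWithStats(m);k=1+np.argmax(s[1:,4])
    cn=cv2.findContours((l==k).astype(np.uint8),0,2)[0][0]
    r=cv2.minAreaRect(cn+np.array([320,55]));b=cv2.boxPoints(r);print(th,r)
    for z in(.02,.062):
        w=np.array([ray("w",u,v,z,P)[:2] for u,v in b]);print(z,w.mean(0).round(4),[(np.linalg.norm(w[i]-w[i-1]).round(4),np.degrees(np.arctan2(*(w[i]-w[i-1])[::-1])).round(1)) for i in range(4)])
v=cv2.resize(im[55:140,320:375],None,fx=6,fy=6,interpolation=cv2.INTER_CUBIC)
v2=cv2.resize(im[0:120,0:240],None,fx=2.2,fy=2.2,interpolation=cv2.INTER_CUBIC);
c=np.zeros((510,800,3),np.uint8);c[:510,:330]=v[:510];c[:264,330:330+470]=v2[:264,:470];cv2.imwrite("pics/c2.png",c)
E
```

```text
120 ((347.3478088378906, 97.48574829101562), (17.28900909423828, 60.781673431396484), 11.689370155334473)
0.02 [ 0.5281 -0.3325] [(np.float64(0.0256), np.float64(94.6)), (np.float64(0.0839), np.float64(4.5)), (np.float64(0.0245), np.float64(-84.9)), (np.float64(0.0841), np.float64(-174.7))]
0.062 [ 0.5264 -0.3301] [(np.float64(0.0235), np.float64(94.6)), (np.float64(0.0769), np.float64(4.5)), (np.float64(0.0224), np.float64(-84.9)), (np.float64(0.0771), np.float64(-174.7))]
75 ((347.411376953125, 97.49463653564453), (16.12576675415039, 59.98182678222656), 11.592175483703613)
0.02 [ 0.5282 -0.3326] [(np.float64(0.0239), np.float64(94.7)), (np.float64(0.0828), np.float64(4.6)), (np.float64(0.0228), np.float64(-84.8)), (np.float64(0.083), np.float64(-174.7))]
0.062 [ 0.5265 -0.3302] [(np.float64(0.0219), np.float64(94.7)), (np.float64(0.0759), np.float64(4.6)), (np.float64(0.0209), np.float64(-84.8)), (np.float64(0.0761), np.float64(-174.7))]
```

View pics/c2.png

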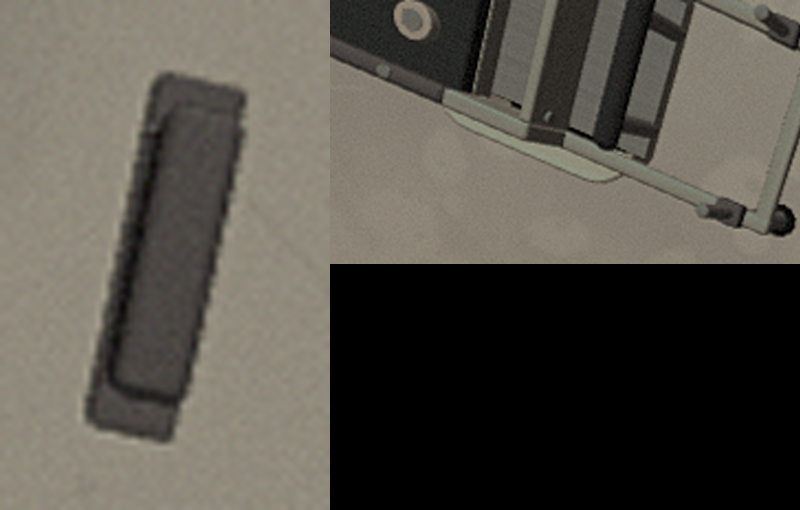

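The crop confirms the grey scraper, with its blade centre at (0.528, -0.3325) and its long axis at 4.6°. Going to grasp it now.

Call:
servo_tool(
  deltas=[
    {"travel": [0.1,0.04,0.05],"twist": 0.05},
    {"travel": [0.215,0.08,0.15],"twist": 0.1},
    {"travel": [0.215,0.08,0.26],"twist": 0.1},
    {"travel": [0.215,0.08,0.37],"twist": 0.1},
    {"travel": [0.215,0.08,0.48],"twist": 0.1},
    {"travel": [0.215,0.08,0.58],"twist": 0.1},
    {"travel": [0.215,0.08,0.66],"twist": 0.1},
    {"travel": [0.215,0.08,0.72],"twist": 0.1},
    {"travel": [0.215,0.08,0.755],"twist": 0.1},
    {"travel": [0.215,0.08,0.755],"twist": 0.1},
  ],
)

```text
time_s: 2.15
position: [0.525, -0.3358, 0.0467]
orientation: [[0.997, 0.077, -0.003], [0.077, -0.997, 0.002], [-0.003, -0.002, -1.0]]
contact_force: [-0.5, 0.4, 1.0]
gripper_width: 0.0929
grasp_force: 0.0
```

Call:
servo_tool(
  deltas=[
    {"travel": [0,0,0],"twist": 0},
    {"travel": [0,0,0],"twist": 0},
    {"travel": [0,0,0],"twist": 0},
    {"travel": [0,0,0],"twist": 0},
    {"travel": [0,0,0],"twist": 0},
    {"travel": [0,0,0],"twist": 0},
    {"travel": [0,0,0],"twist": 0},
    {"travel": [0,0,0],"twist": 0},
  ],
  hand=-1,
)

```text
time_s: 2.95
position: [0.5262, -0.3356, 0.0486]
orientation: [[0.997, 0.078, -0.0], [0.078, -0.997, 0.0], [-0.0, -0.0, -1.0]]
contact_force: [0.6, -0.9, -0.2]
gripper_width: 0.0337
grasp_force: 0.0
```

Call:
servo_tool(
  deltas=[
    {"travel": [0,0,0],"twist": 0},
    {"travel": [0,0,0],"twist": 0},
    {"travel": [0,0,0],"twist": 0},
    {"travel": [0,0,-0.03],"twist": 0},
    {"travel": [0,0,-0.1],"twist": 0},
    {"travel": [0,0,-0.2],"twist": 0},
    {"travel": [0,0,-0.3],"twist": 0},
    {"travel": [-0.01,-0.08,-0.4],"twist": 0},
    {"travel": [-0.02,-0.17,-0.48],"twist": 0},
    {"travel": [-0.04,-0.27,-0.54],"twist": 0},
  ],
)

```text
time_s: 3.95
position: [0.5016, -0.2283, 0.2678]
orientation: [[0.997, 0.077, 0.002], [0.077, -0.997, -0.001], [0.002, 0.001, -1.0]]
contact_force: [0.4, 0.6, -1.5]
gripper_width: 0.0175
grasp_force: 30.0
```

Call:
servo_tool(
  deltas=[
    {"travel": [-0.01,-0.1,-0.06],"twist": 0},
    {"travel": [-0.02,-0.2,-0.1],"twist": 0},
    {"travel": [-0.04,-0.31,-0.14],"twist": 0},
    {"travel": [-0.05,-0.42,-0.18],"twist": 0},
    {"travel": [-0.06,-0.53,-0.21],"twist": 0},
    {"travel": [-0.07,-0.63,-0.21],"twist": 0},
    {"travel": [-0.08,-0.7,-0.21],"twist": 0},
    {"travel": [-0.08,-0.7,-0.21],"twist": 0},
    {"travel": [-0.08,-0.7,-0.21],"twist": 0},
  ],
)

```text
time_s: 4.85
position: [0.4479, 0.0478, 0.3494]
orientation: [[0.997, 0.079, 0.001], [0.079, -0.997, -0.0], [0.001, 0.0, -1.0]]
contact_force: [0.2, -0.4, -2.1]
gripper_width: 0.0171
grasp_force: 30.0
```

```bash
python3 - <<'E'
from h import *
P=bot.camera_params("wrist");im=bot.capture("wrist");cv2.imwrite("pics/w2.png",im)
np.save("w2.npy",P,allow_pickle=True)
o=bot.get_obs();print(o["position"],o["orientation"],o["gripper_width"],o["grasp_force"],o["contact_force"])
E
```

```text
[0.44807797 0.0472169  0.34908173] [[ 9.96954889e-01  7.79793919e-02  4.04713439e-04]
 [ 7.79794729e-02 -9.96954947e-01 -1.88215015e-04]
 [ 3.88804173e-04  2.19201220e-04 -9.99999900e-01]] 0.01755301971757135 29.97034102678299 [-0.12132934  0.27517183 -0.98115912]
```

View pics/w2.png

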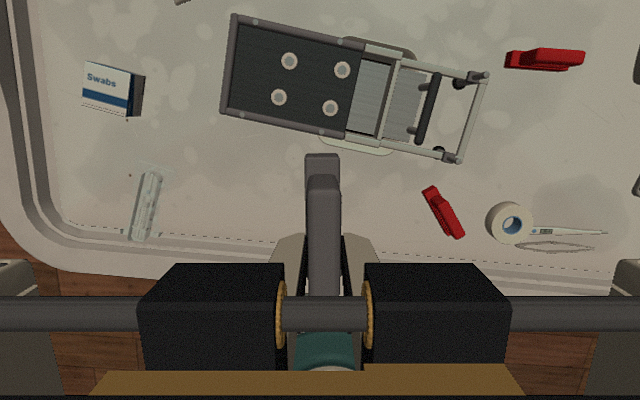

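The wrist view shows the plate at about (220-365, 14-135), the caps at (289,60), (342,70), (279,97) and (330,108), the bar at about (427,108), and the pins near (480,77) and (455,157). The scraper is held. I'll enlarge the sorter to measure it.

```bash
python3 - <<'E'
from h import *
im=cv2.imread("pics/w2.png")
c=cv2.resize(im[5:170,215:500],None,fx=2.8,fy=2.8,interpolation=cv2.INTER_CUBIC)
c=cv2.convertScaleAbs(c,alpha=1.6);cv2.imwrite("pics/c3.png",c)
P=np.load("w2.npy",allow_pickle=True).item();R=np.array(P["R"]);print(-R.T@np.array(P["t"]))
hsv=cv2.cvtColor(im,cv2.COLOR_BGR2HSV)
for u,v in[(289,60),(342,70),(279,97),(330,108)]:
    g=cv2.cvtColor(im,cv2.COLOR_BGR2GRAY)[v-14:v+15,u-14:u+15];m=(g>100).astype(np.uint8)
    mm=cv2.moments(m,True);print(mm["m00"],[u-14+mm["m10"]/mm["m00"],v-14+mm["m01"]/mm["m00"]],ray("",u-14+mm["m10"]/mm["m00"],v-14+mm["m01"]/mm["m00"],.093,P).round(4))
E
```

```text
[0.52182526 0.05465702 0.52234299]
213.0 [288.84976525821594, 60.431924882629104] [0.5714 0.1007 0.093 ]
210.0 [341.73809523809524, 69.64285714285714] [0.566  0.0366 0.093 ]
200.0 [278.335, 96.725] [0.5288 0.1115 0.093 ]
195.0 [329.825641025641, 107.51794871794871] [0.5209 0.0473 0.093 ]
```

View pics/c3.png

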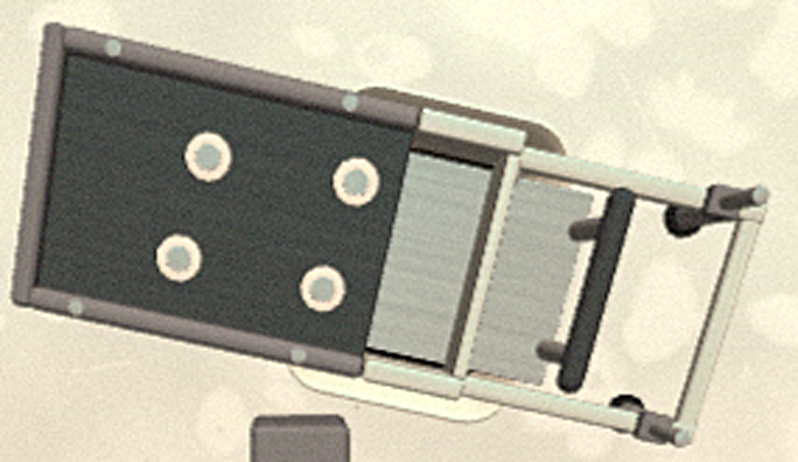

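```bash
python3 - <<'E'
from h import *
P=np.load("w2.npy",allow_pickle=True).item()
def w(a,b,z): return ray("",a/2.8+215,b/2.8+5,z,P)[:2]
pts={"rTL":(50,27,.098,58,160),"rBL":(17,300,.098,-58,160),"rTR":(420,103,.098,58,0),"rBR":(361,374,.098,-58,0),"wallT":(525,138,.098,58,-46),"wallB":(463,387,.098,-58,-46),"eT":(413,127,.086,48,0),"eB":(366,350,.086,-48,0),"barT":(621,192,.105,44,-90),"barB":(570,387,.105,-44,-90)}
A=[];B=[]
for k,(a,b,z,x,y) in pts.items(): A.append(w(a,b,z));B.append((x/1e3,y/1e3))
A=np.array(A);B=np.array(B)
H=B-B.mean(0);G=A-A.mean(0)
th=np.arctan2((H[:,0]*G[:,1]-H[:,1]*G[:,0]).sum(),(H*G).sum());R=np.array([[np.cos(th),-np.sin(th)],[np.sin(th),np.cos(th)]])
o=A.mean(0)-R@B.mean(0);print("yaw",np.degrees(th),"org",o)
for k,a,b in zip(pts,A,B): print(k,((a-o)@R*1e3).round(1),b*1e3)
for q in((758,194),(682,436)):print("pin",((w(*q,.105)-o)@R*1e3).round(1))
for c in((.5714,.1007),(.566,.0366),(.5288,.1115),(.5209,.0473)):print("cap",((np.array(c)-o)@R*1e3).round(1))
for n,x,y in(("start",0,137),("end",0,-6),("bar",0,-90)):print(n,o+R@np.array([x,y])/1e3)
E
```

```text
yaw -7.171500114361797 org [0.54082993 0.01830235]
rTL [ 54.7 156.3] [ 58. 160.]
rBL [-55.7 156.4] [-58. 160.]
rTR [57.4  1.4] [58.  0.]
rBR [-56.6   1.2] [-58.   0.]
wallT [ 53.2 -45. ] [ 58. -46.]
wallB [-53. -45.] [-58. -46.]
eT [49.8  1.2] [48.  0.]
eB [-46.5   0.4] [-48.   0.]
barT [ 39.7 -88.7] [ 44. -90.]
barB [-42.9 -90.2] [-44. -90.]
pin [  50.6 -145.3]
pin [ -53.8 -145.4]
cap [20.  85.6]
cap [22.7 21.3]
cap [-23.6  91. ]
cap [-23.4  26.3]
start [0.55793297 0.15423059]
end [0.54008089 0.01234929]
bar [ 0.52959435 -0.07099357]
```

```bash
python3 - <<'E'
from h import *
P=np.load("w2.npy",allow_pickle=True).item()
p=np.array([.44808,.04722,.34908]);R=np.array([[.99695,.07798,0],[.07798,-.99695,0],[0,0,-1]])
for z in (.321,.301):
  for u,v in((304.8,155),(339.8,155),(322,153.5)): print(z,(R.T@(ray("",u,v,z,P)-p)*1e3).round(1))
im=cv2.imread("pics/w2.png",0); print(im[146:166:1,322])
E
```

```text
0.321 [ 45.7 -13.2  28.1]
0.321 [45.7  7.9 28.1]
0.321 [46.6 -2.8 28.1]
0.301 [ 42.9 -14.4  48.1]
0.301 [42.9  8.9 48.1]
0.301 [43.9 -3.  48.1]
[146 149 151 148 149 144 140  70  50  59  62  75  86  85  80  82  79  81
  74  80]
```

Call:
servo_tool(
  deltas=[
    {"travel": [0.06,-0.04,0.06],"twist": 0.03},
    {"travel": [0.13,-0.1,0.14],"twist": 0.07},
    {"travel": [0.21,-0.16,0.22],"twist": 0.102},
    {"travel": [0.281,-0.21,0.3],"twist": 0.102},
    {"travel": [0.281,-0.21,0.35],"twist": 0.102},
    {"travel": [0.281,-0.21,0.372],"twist": 0.102},
    {"travel": [0.281,-0.21,0.372],"twist": 0.102},
    {"travel": [0.281,-0.21,0.372],"twist": 0.102},
    {"travel": [0.281,-0.21,0.372],"twist": 0.102},
  ],
)

```text
time_s: 5.8
position: [0.5541, 0.1395, 0.2018]
orientation: [[0.992, -0.127, 0.003], [-0.127, -0.992, 0.0], [0.002, -0.001, -1.0]]
contact_force: [0.2, 0.3, -1.4]
gripper_width: 0.0175
grasp_force: 30.0
```

```bash
python3 - <<'E'
from h import *
P=bot.camera_params("wrist");im=bot.capture("wrist");np.save("w3.npy",P,allow_pickle=True);cv2.imwrite("pics/w3.png",im)
s=bot.capture("scene");cv2.imwrite("pics/s3.png",s)
c=np.zeros((560,800,3),np.uint8);c[:250,:400]=cv2.resize(im,(400,250));c[:300,400:]=cv2.resize(s[140:270,240:413],(400,300));c[300:560,:]=cv2.resize(im[0:130,120:520],(800,260));cv2.imwrite("pics/c4.png",c)
o=bot.get_obs();print(o["position"],o["orientation"])
E
```

```text
[0.5539595  0.13974514 0.20130508] [[ 9.91988715e-01 -1.26310223e-01  2.02898519e-03]
 [-1.26311362e-01 -9.91990546e-01  4.42787512e-04]
 [ 1.95680553e-03 -6.95524096e-04 -9.99997844e-01]]
```

View pics/c4.png

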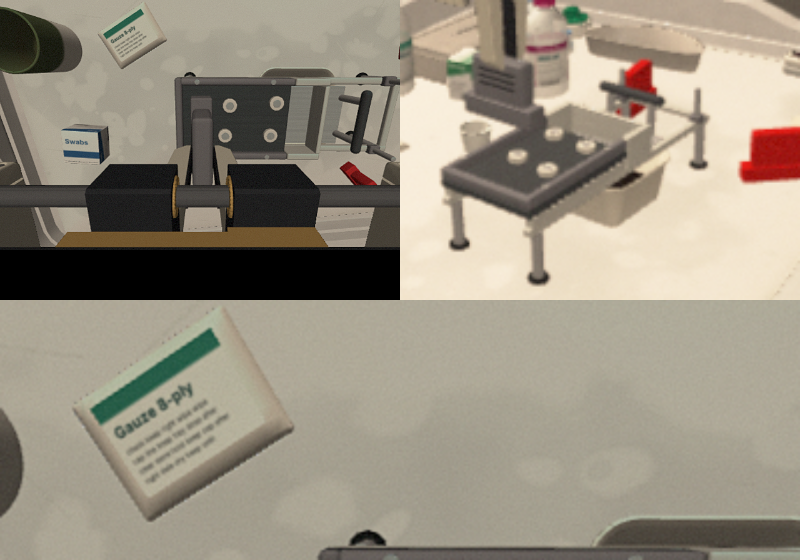

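The tool is aligned with the plate and behind all the caps, so I'm lowering it.

Call:
servo_tool(
  deltas=[
    {"travel": [0,0,0.05],"twist": 0},
    {"travel": [0,0,0.09],"twist": 0},
    {"travel": [0,0,0.12],"twist": 0},
    {"travel": [0,0,0.14],"twist": 0},
    {"travel": [0,0,0.152],"twist": 0},
    {"travel": [0,0,0.16],"twist": 0},
    {"travel": [0,0,0.163],"twist": 0},
    {"travel": [0,0,0.163],"twist": 0},
    {"travel": [0,0,0.163],"twist": 0},
  ],
)

```text
time_s: 6.8
position: [0.5539, 0.14, 0.1351]
orientation: [[0.992, -0.126, 0.001], [-0.126, -0.992, 0.0], [0.001, -0.0, -1.0]]
contact_force: [0.3, -1.0, -1.5]
gripper_width: 0.0176
grasp_force: 30.0
```

```bash
python3 - <<'E'
from h import *
o=bot.get_obs();print(o["position"],o["contact_force"],o["wrist_torque"])
P=bot.camera_params("wrist");im=bot.capture("wrist");np.save("w4.npy",P,allow_pickle=True);cv2.imwrite("pics/w4.png",im)
s=bot.capture("scene");cv2.imwrite("pics/s4.png",s);c=np.zeros((600,800,3),np.uint8)
c[:300,:]=cv2.resize(s[175:270,235:435],(800,380))[:300];c[300:]=cv2.resize(im[110:215,240:380],(800,600))[:300];cv2.imwrite("pics/c5.png",c)
E
```

```text
[0.55387038 0.14003911 0.13505897] [ 0.32561034 -1.04493832 -1.5039803 ] [0.06284759 0.0402487  0.01229752]
```

View pics/c5.png

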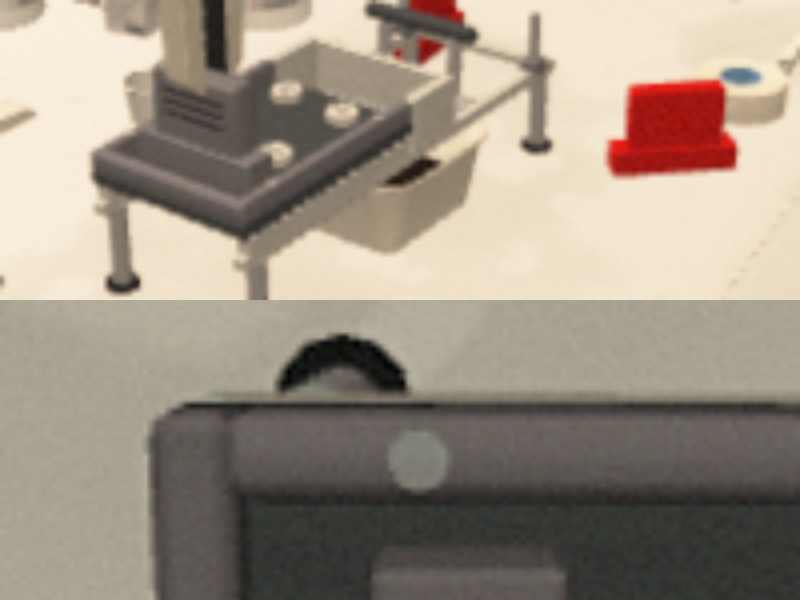

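The blade sits inside the rims with about 6 mm of side clearance, and all the caps are ahead of it. Sweeping now.

Call:
servo_tool(
  deltas=[
    {"travel": [0,0.015,0],"twist": 0},
    {"travel": [0,0.045,0],"twist": 0},
    {"travel": [0,0.075,0],"twist": 0},
    {"travel": [0,0.105,0],"twist": 0},
    {"travel": [0,0.135,0],"twist": 0},
    {"travel": [0,0.165,0],"twist": 0},
    {"travel": [0,0.195,0],"twist": 0},
    {"travel": [0,0.22,0],"twist": 0},
    {"travel": [0,0.24,0],"twist": 0},
    {"travel": [0,0.255,0],"twist": 0},
  ],
)

```text
time_s: 7.9
position: [0.5408, 0.0381, 0.1347]
orientation: [[0.992, -0.126, 0.0], [-0.126, -0.992, -0.0], [0.0, -0.0, -1.0]]
contact_force: [-0.3, 0.4, -0.0]
gripper_width: 0.0174
grasp_force: 30.0
```

Call:
servo_tool(
  deltas=[
    {"travel": [0,0.015,0],"twist": 0},
    {"travel": [0,0.03,0],"twist": 0},
    {"travel": [0,0.04,0],"twist": 0},
    {"travel": [0,0.05,0],"twist": 0},
    {"travel": [0,0.055,0],"twist": 0},
    {"travel": [0,0.055,0],"twist": 0},
    {"travel": [0,0.055,0],"twist": 0},
  ],
)

```text
time_s: 8.6
position: [0.5381, 0.0171, 0.1347]
orientation: [[0.992, -0.126, -0.0], [-0.126, -0.992, 0.0], [-0.0, -0.0, -1.0]]
contact_force: [0.2, -0.4, -1.9]
gripper_width: 0.0176
grasp_force: 30.0
```

```bash
python3 - <<'E'
from h import *
o=bot.get_obs();print(o["position"],o["contact_force"],o["time_s"])
im=bot.capture("wrist");cv2.imwrite("pics/w5.png",im)
s=bot.capture("scene");cv2.imwrite("pics/s5.png",s);c=np.zeros((600,800,3),np.uint8)
c[:300,:400]=cv2.resize(s[165:265,250:383],(400,300));c[:300,400:]=cv2.resize(im[40:240,200:466],(400,300));cv2.imwrite("pics/c6.png",c[:300])
E
```

```text
[0.53810586 0.01708396 0.13465605] [ 0.21924492 -0.3772279  -1.86414888] 8.6
```

View pics/c6.png

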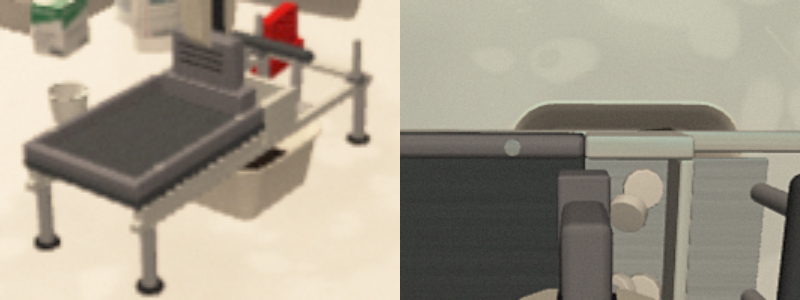

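The plate is empty. The caps are in the well, seen right of the blade at crop (640,190) and (635,285), and the gate is still shut. Next I'll lift and return the scraper to its original free spot.

Call:
servo_tool(
  deltas=[
    {"travel": [0,0,-0.03],"twist": 0},
    {"travel": [0,0,-0.1],"twist": 0},
    {"travel": [0,0,-0.18],"twist": 0},
    {"travel": [0.0,0.05,-0.25],"twist": -0.02},
    {"travel": [0.01,0.14,-0.27],"twist": -0.05},
    {"travel": [0.03,0.25,-0.27],"twist": -0.08},
    {"travel": [0.04,0.36,-0.27],"twist": -0.102},
    {"travel": [0.05,0.47,-0.27],"twist": -0.102},
    {"travel": [0.06,0.58,-0.27],"twist": -0.102},
    {"travel": [0.07,0.68,-0.27],"twist": -0.102},
  ],
)

```text
time_s: 9.7
position: [0.5313, -0.2583, 0.2438]
orientation: [[0.997, 0.077, 0.001], [0.077, -0.997, -0.0], [0.001, 0.001, -1.0]]
contact_force: [0.8, -0.7, -1.4]
gripper_width: 0.0174
grasp_force: 30.0
```

```bash
python3 - <<'E'
from h import *
o=bot.get_obs();R=np.array(o["orientation"]);p=np.array(o["position"]);print(p,o["gripper_width"])
print((R.T@(np.array([.5262,-.3356,.050])-p)/.4).round(3),np.degrees(np.arctan2(R[1,0],R[0,0])))
E
```

```text
[ 0.53129054 -0.25834281  0.2437775 ] 0.01743605492065213
[-0.028  0.191  0.485] 4.441775554790463
```

Call:
servo_tool(
  deltas=[
    {"travel": [-0.01,0.07,0.05],"twist": 0},
    {"travel": [-0.028,0.15,0.13],"twist": 0},
    {"travel": [-0.028,0.191,0.22],"twist": 0},
    {"travel": [-0.028,0.191,0.31],"twist": 0},
    {"travel": [-0.028,0.191,0.38],"twist": 0},
    {"travel": [-0.028,0.191,0.43],"twist": 0},
    {"travel": [-0.028,0.191,0.46],"twist": 0},
    {"travel": [-0.028,0.191,0.475],"twist": 0},
    {"travel": [-0.028,0.191,0.482],"twist": 0},
    {"travel": [-0.028,0.191,0.482],"twist": 0},
  ],
)

```text
time_s: 10.7
position: [0.5268, -0.3335, 0.0507]
orientation: [[0.997, 0.078, 0.001], [0.078, -0.997, -0.001], [0.001, 0.001, -1.0]]
contact_force: [0.1, -0.2, -2.1]
gripper_width: 0.0171
grasp_force: 30.0
```

Call:
servo_tool(
  deltas=[
    {"travel": [0,0,0.002],"twist": 0},
    {"travel": [0,0,0.004],"twist": 0},
    {"travel": [0,0,0.005],"twist": 0},
    {"travel": [0,0,0.005],"twist": 0},
  ],
)

```text
time_s: 11.1
position: [0.5267, -0.3335, 0.0486]
orientation: [[0.997, 0.078, 0.001], [0.078, -0.997, -0.0], [0.001, 0.0, -1.0]]
contact_force: [-0.7, 1.5, 5.2]
gripper_width: 0.0173
grasp_force: 30.0
```

Call:
servo_tool(
  deltas=[
    {"travel": [0,0,0],"twist": 0},
    {"travel": [0,0,0],"twist": 0},
    {"travel": [0,0,0],"twist": 0},
    {"travel": [0,0,0],"twist": 0},
    {"travel": [0,0,0],"twist": 0},
    {"travel": [0,0,0],"twist": 0},
    {"travel": [0,0,0],"twist": 0},
    {"travel": [0,0,0],"twist": 0},
  ],
  hand=1,
)

```text
time_s: 11.9
position: [0.5264, -0.3334, 0.0478]
orientation: [[0.997, 0.078, -0.0], [0.078, -0.997, 0.0], [-0.0, -0.0, -1.0]]
contact_force: [-1.4, -0.3, 0.7]
gripper_width: 0.0771
grasp_force: 0.0
```

Call:
servo_tool(
  deltas=[
    {"travel": [0,0,-0.02],"twist": 0},
    {"travel": [0,0,-0.06],"twist": 0},
    {"travel": [0,0,-0.12],"twist": 0},
    {"travel": [0,0,-0.2],"twist": 0},
    {"travel": [0,-0.03,-0.3],"twist": 0.02},
    {"travel": [-0.03,-0.1,-0.4],"twist": 0.04},
    {"travel": [-0.06,-0.18,-0.5],"twist": 0.06},
    {"travel": [-0.08,-0.26,-0.6],"twist": 0.08},
    {"travel": [-0.1,-0.35,-0.66],"twist": 0.1},
    {"travel": [-0.1,-0.42,-0.68],"twist": 0.1},
  ],
)

```text
time_s: 12.9
position: [0.4726, -0.1675, 0.3255]
orientation: [[0.992, -0.124, 0.006], [-0.124, -0.992, -0.002], [0.006, 0.002, -1.0]]
contact_force: [-0.4, -0.6, -1.0]
gripper_width: 0.0931
grasp_force: 0.0
```

Call:
servo_tool(
  deltas=[
    {"travel": [0,0,0],"twist": 0},
    {"travel": [0,0,0],"twist": 0},
    {"travel": [0,0,0],"twist": 0},
  ],
)

```text
time_s: 13.2
position: [0.4734, -0.1695, 0.3198]
orientation: [[0.993, -0.122, -0.0], [-0.122, -0.993, -0.0], [-0.0, 0.0, -1.0]]
contact_force: [0.3, -0.8, -0.3]
gripper_width: 0.0929
grasp_force: 0.0
```

```bash
python3 - <<'E'
from h import *
P=bot.camera_params("wrist");im=bot.capture("wrist");np.save("w6.npy",P,allow_pickle=True);cv2.imwrite("pics/w6.png",im)
o=bot.get_obs();print(o["position"],o["orientation"][0],o["gripper_width"],o["time_s"])
def w(z,X): return proj("",X,P)
print("scraper px",w(0,[.528,-.3325,.04]),"bar",w(0,[.5296,-.071,.105]),"mark",w(0,[.5227,-.126,.105]))
# scraper still upright: red/grey mask near it
u,v=w(0,[.528,-.3325,.02]).astype(int);g=cv2.cvtColor(im,cv2.COLOR_BGR2GRAY)
x0,y0=max(u-50,0),max(v-50,0);r=g[y0:v+50,x0:u+50];m=(r<75).astype(np.uint8);n,l,s,c=cv2.connectedComponentsWithStats(m)
for k in range(1,n):
  if s[k,4]>200:
    cn=cv2.findContours((l==k).astype(np.uint8),0,2)[0][0];q=cv2.minAreaRect(cn+np.array([x0,y0]));print(q,[ray("",a,b,.02,P)[:2].round(4) for a,b in cv2.boxPoints(q)])
# bar: dark mask around
u,v=w(0,[.5296,-.071,.105]).astype(int);x0,y0=max(u-45,0),max(v-45,0);r=g[y0:v+45,x0:u+45];
for th in(40,50,60):
  m=(r<th).astype(np.uint8);n,l,s,c=cv2.connectedComponentsWithStats(m)
  for k in range(1,n):
    if s[k,4]>150:
      cn=cv2.findContours((l==k).astype(np.uint8),0,2)[0][0];q=cv2.minAreaRect(cn+np.array([x0,y0]));print(th,s[k,4],q,ray("",*q[0],.107,P).round(4))
E
```

```text
[ 0.47338184 -0.16965273  0.31944335] [ 9.92457655e-01 -1.22584724e-01 -8.87495169e-04] 0.09325189412063783 13.25
scraper px [443.48373181 105.76263567] bar [233.43854354 133.5915631 ] mark [281.90231952 133.64589284]
((439.2763977050781, 104.3498306274414), (62.568485260009766, 28.859786987304688), 83.2901611328125) [array([ 0.5705, -0.3111]), array([ 0.57  , -0.3491]), array([ 0.487 , -0.3573]), array([ 0.4873, -0.3175])]
40 677 ((235.76478576660156, 133.3538818359375), (75.423828125, 15.580511093139648), 86.3086166381836) [ 0.5296 -0.0742  0.107 ]
50 731 ((209.5, 130.0), (84.0, 31.0), 90.0) [ 0.537  -0.0454  0.107 ]
50 830 ((235.7566680908203, 133.3495635986328), (77.16204071044922, 15.698484420776367), 86.18592071533203) [ 0.5296 -0.0742  0.107 ]
60 840 ((201.804931640625, 132.2235870361328), (32.806663513183594, 87.96065521240234), 10.573522567749023) [ 0.5356 -0.0362  0.107 ]
60 863 ((235.68585205078125, 133.28761291503906), (77.29508972167969, 15.964564323425293), 86.18592071533203) [ 0.5297 -0.0742  0.107 ]
```

```bash
python3 - <<'E'
from h import *
P=np.load("w6.npy",allow_pickle=True).item();g=cv2.imread("pics/w6.png",0)
R=np.array(P["R"]);print("cam",-R.T@np.array(P["t"]))
o=np.array([.5408,.0155]);c,s=.9922,.1248
for x in(.053,-.053):
  for z in(.105,.065,0): print(x,z,proj("",[*(o+[c*x+s*-.1465,-s*x+c*-.1465]),z],P).round(1))
  u,v=proj("",[*(o+[c*x+s*-.1465,-s*x+c*-.1465]),.105],P).astype(int)
  print(u-16,v-11);print("\n".join(" ".join(f"{k:3d}" for k in r) for r in g[v-11:v+14,u-16:u+14]))
E
```

```text
cam [ 0.54719255 -0.17748879  0.49266921]
0.053 0.105 [283.8  84.5]
0.053 0.065 [287.7  86.5]
0.053 0 [292.5  89.1]
267 73
132 125 124 129 129 129 132 133 131 137 130 131 138 133 134 136 135 130 133 130 134 133 128 126 128 127 130 128 125 126
128 125 127 125 127 132 131 134 129 137 132 139 137 132 130 136 136 132 135 137 134 132 130 130 126 127 124 123 126 128
134 126 126 128 132 131 132 134 132 131 130 131 136 132 130 132 132 137 136 131 134 130 134 131 130 126 122 129 122 127
133 128 125 125 128 134 132 136 138 132 131 136 140 130 138 134 131 133 131 132 133 134 136 128 133 129 128 128 128 127
131 130 127 124 130 132 134 129 131 134 130 133 128 134 131 134 132 136 134 135 134 136 130 138 131 129 127 124 126 129
131 133 125 125 128 129 131 129 136 130 130 132 133 133 132 130 138 131 129 135 132 132 133 129 128 132 127 129 126 127
132 129 123 123 129 130 131 132 131 137 132 134 139 135 131 137 134 131 136 139 134 137 134 132 135 129 122 130 127 125
136 132 128 123 128 129 131 133 134 134 131 134 133 130 137 135 136 137 132 136 134 134 130 132 133 131 127 128 126 131
133 133 124 122 1
[... 4407 characters left out ...]
 117 122 119 119 123 127 122 118 119 124 124 120 117 120 120 119 120 121 117 120 120 124 121 120 116
122 123 118 119 121 121 121 120 119 122 120 121 119 120 120 121 124 115 126 120 125 119 124 124 125 122 122 121 125 127
121 117 122 120 119 117 120 125 115 120 124 124 118 120 119 122 124 122 120 114 122 122 123 122 124 120 119 126 125 124
120 124 122 122 119 123 121 124 120 118 120 120 122 122 120 117 123 121 121 123 121 118 121 120 118 124 119 124 121 121
119 118 117 123 121 126 121 120 120 121 121 124 122 122 123 121 121 119 123 123 119 118 123 123 120 121 122 122 124 125
118 124 123 116 121 121 124 120 119 120 122 117 123 119 121 123 119 124 119 125 121 123 120 122 126 124 123 124 124 125
```

```bash
python3 - <<'E'
from h import *
P=np.load("w6.npy",allow_pickle=True).item()
a=ray("",281.7,86.5,.105,P);b=ray("",284.1,180.5,.105,P);r=ray("",235.7,133.35,.105,P)
d=(a-b)[:2];print(a,b,r,np.linalg.norm(d),np.degrees(np.arctan2(d[1],d[0])))
n=np.array([d[1],-d[0]])/np.linalg.norm(d);print("pull mm",(((a+b)/2-r)[:2]@n)*1e3,n)
o=bot.get_obs();R=np.array(o["orientation"]);p=np.array(o["position"])
q=np.array([r[0],r[1],.105]);print((R.T@(q-p)/.4).round(4))
E
```

```text
[ 0.57332823 -0.13379971  0.105     ] [ 0.46822617 -0.12000597  0.105     ] [ 0.52954842 -0.07361963  0.105     ] 0.10600335588118913 -7.476846611853968
pull mm 53.97152481556026 [-0.13012554 -0.99149753]
[ 0.1104 -0.2554  0.536 ]
```

```bash
python3 - <<'E'
from h import *
P=np.load("w6.npy",allow_pickle=True).item();g=cv2.imread("pics/w6.png",0)
for v in(100,104,112,120,133,145,158,164,168): print(v,g[v,220:256])
E
```

```text
100 [ 99  98  96  99 105  75  40  31  33  41  40  35  27  36  30  12  49  93
 102 101  46 110 126 126 122 123 123 126 126 123 125 121 123 126 128 129]
104 [102  98  96  94  99  87  46  29  36  35  35  42  38  33  32  18  22  91
  97  99  67 114 124 124 122 119 121 126 127 127 123 125 126 122 125 128]
112 [ 94  97  92 100  97  99  62  34  31  37  37  45  32  39  30  31  12  21
  31  36  40  33 117 132 125 128 125 122 124 127 122 122 120 122 125 123]
120 [ 97  93  96  95  93  92  77  47  32  38  40  31  37  32  32  27  17  24
  85  96  98  54 112 127 127 118 127 124 125 125 129 122 125 126 123 123]
133 [ 94  96  93  98  93  98 101  91  46  36  40  36  41  39  34  23  22  21
  45  90  99 105  54 114 128 125 121 124 124 121 122 122 125 123 127 124]
145 [ 95  97  95  97  99  95  95  98  72  37  34  40  36  36  33  35  36  20
   9  63  92  97  85  66 114 127 122 123 122 122 127 119 122 121 125 120]
158 [ 98  94  91  96  95  96  95  96 100  71  39  34  41  36  35  37  31  21
  24  14  30  41  69  64  91 121 120 126 127 125 123 126 119 122 122 122]
164 [ 94  94  94  90  93  96  96  97  95  90  42  32  36  36  40  36  29  36
  16   7  42  92  98  93  74 112 127 123 122 120 122 118 123 123 124 123]
168 [131 135 132 132 133 132 135 139 134 144  77  27  31  41  39  33  36  40
  27  12  54 121 130 121 123 119 120 114 121 116 118 116 116 116 117 119]
```

```bash
python3 - <<'E'
from h import *
P=np.load("w6.npy",allow_pickle=True).item()
a=ray("",281.7,86.5,.105,P);b=ray("",284.1,180.5,.105,P);r=ray("",233.0,133.35,.105,P)
d=(a-b)[:2];n=np.array([d[1],-d[0]])/np.linalg.norm(d);print(r,"pull mm",(((a+b)/2-r)[:2]@n)*1e3)
o=bot.get_obs();R=np.array(o["orientation"]);p=np.array(o["position"])
for x in(r,): print((R.T@(np.array([*x[:2],.109])-p)/.4).round(4),p)
# along-bar centre check and yaw
print(np.degrees(np.arctan2(R[1,0],R[0,0])))
E
```

```text
[ 0.52992941 -0.07055536  0.105     ] pull mm 57.05931689614853
[ 0.1104 -0.2631  0.526 ] [ 0.47338184 -0.16965273  0.31944335]
-7.041290319871914
```

Call:
servo_tool(
  deltas=[
    {"travel": [0.04,-0.09,0.03],"twist": 0},
    {"travel": [0.09,-0.19,0.1],"twist": 0},
    {"travel": [0.11,-0.26,0.2],"twist": 0},
    {"travel": [0.11,-0.26,0.26],"twist": 0},
    {"travel": [0.11,-0.26,0.28],"twist": 0},
    {"travel": [0.11,-0.26,0.28],"twist": 0},
    {"travel": [0.11,-0.26,0.28],"twist": 0},
    {"travel": [0.11,-0.26,0.28],"twist": 0},
    {"travel": [0.11,-0.26,0.28],"twist": 0},
    {"travel": [0.11,-0.26,0.28],"twist": 0},
  ],
  hand=-0.31,
)

```text
time_s: 14.25
position: [0.53, -0.0714, 0.2086]
orientation: [[0.992, -0.122, 0.001], [-0.122, -0.992, -0.0], [0.001, 0.0, -1.0]]
contact_force: [0.5, -0.1, -1.3]
gripper_width: 0.0324
grasp_force: 0.0
```

```bash
python3 - <<'E'
from h import *
o=bot.get_obs();R=np.array(o["orientation"]);p=np.array(o["position"])
print(p,o["gripper_width"],(R.T@(np.array([.5299,-.0717,.108])-p)/.4).round(4))
P=bot.camera_params("wrist");im=bot.capture("wrist");np.save("w7.npy",P,allow_pickle=True);cv2.imwrite("pics/w7.png",im)
for X in([.5299,-.0717,.105],[.5742,-.0761,.105],[.573,-.134,.105],[.468,-.12,.105]):print(proj("",X,P).round(1))
E
```

```text
[ 0.52996851 -0.07143447  0.20860516] 0.03242508115599138 [-0.0003  0.0007  0.2515]
[325.6 195.9]
[324.4 143.6]
[394.8 136.2]
[387.2 255.3]
```

```bash
python3 - <<'E'
from h import *
P=np.load("w7.npy",allow_pickle=True).item();g=cv2.imread("pics/w7.png",0)
for v in range(138,186,6): print(v,g[v,304:346])
def e(v):
    r=g[v,300:350].astype(float);k=np.where(r<55)[0]+300;return k
print("pin");print("\n".join(" ".join(f"{k:3d}" for k in r) for r in g[126:150,380:410]))
E
```

```text
138 [111 116 115 115 120 129 134 118 143 152 160 158 159 162 161 159 161 159
 162 164 162 162 156 160 156 159 158 161 162 162 162 164 163 158 166 163
 160 158 157 159 160 161]
144 [117 120 118 116 118 114 113 119 116 117 114 119 114 116 116 119 115 118
 117 118 109 146 154 151 154 154 155 156 152 150 153 153 151 155 152 155
 157 150 151 152 152 153]
150 [108 114 118 109 113 112 110 115 117 112 117 113 120 118  70  38  45  50
  53  53  52  51  45  44  53  38  43 135 155 156 150 153 150 152 151 154
 151 152 150 152 154 151]
156 [118 119 122 118 124 118 122 114 122 121 120 126 117  60  34  45  46  47
  41  46  46  45  49  44  39  36  33  38 147 160 154 154 150 153 151 153
 150 152 153 152 152 155]
162 [117 119 115 122 119 119 118 119 117 118 116 124 131  77  34  41  45  47
  48  49  46  47  43  39  42  39  24  68 148 160 157 152 152 149 151 152
 150 149 153 149 156 153]
168 [114 113 115 119 116 113 115 118 115 112 115 118 128  75  28  40  49  46
  50  48  46  41  42  52  45  37  25  68 148 158 151 151 151 151 152 156
 151 148 150 151 149 152]
174 [113 114 115 117 116 119 117 115 118 115
[... 2491 characters left out ...]
 150 153 154 154 153 150 152 155 151 155 159 116  66 107 131 140 142 139 140 143 145 145 124 147 158
153 155 155 156 155 156 153 154 151 155 152 154 155 156 154 162 120  70 112 136 141 143 139 141 139 151 140 119 146 155
156 151 154 156 152 156 157 153 154 153 152 153 153 158 155 161 116  74 117 139 145 142 139 141 146 143 141 120 145 156
155 154 155 161 154 154 152 153 155 154 156 150 155 155 151 164  98  71 114 141 148 142 140 135 141 145 140 122 144 154
160 159 157 156 157 155 152 153 152 152 154 153 152 150 159 161 104  71 115 139 142 142 141 139 144 147 137 115 147 160
154 157 157 160 151 157 155 157 153 151 153 155 151 155 158 163 105  76 119 135 142 145 142 139 143 152 137 109 143 160
```

Call:
servo_tool(
  deltas=[
    {"travel": [0,0,0.06],"twist": 0},
    {"travel": [0,0,0.12],"twist": 0},
    {"travel": [0,0,0.17],"twist": 0},
    {"travel": [0,0,0.21],"twist": 0},
    {"travel": [0,0,0.24],"twist": 0},
    {"travel": [0,0,0.251],"twist": 0},
    {"travel": [0,0,0.251],"twist": 0},
    {"travel": [0,0,0.251],"twist": 0},
  ],
)

```text
time_s: 15.1
position: [0.5302, -0.0712, 0.1083]
orientation: [[0.993, -0.122, 0.001], [-0.122, -0.993, -0.0], [0.001, 0.0, -1.0]]
contact_force: [-0.4, 0.8, 0.6]
gripper_width: 0.0321
grasp_force: 0.0
```

Call:
servo_tool(
  deltas=[
    {"travel": [0,0,0],"twist": 0},
    {"travel": [0,0,0],"twist": 0},
    {"travel": [0,0,0],"twist": 0},
    {"travel": [0,0,0],"twist": 0},
    {"travel": [0,0,0],"twist": 0},
    {"travel": [0,0,0],"twist": 0},
    {"travel": [0,0,0],"twist": 0},
  ],
  hand=-1,
)

```text
time_s: 15.8
position: [0.5299, -0.0711, 0.1075]
orientation: [[0.993, -0.122, 0.0], [-0.122, -0.993, 0.0], [0.0, -0.0, -1.0]]
contact_force: [-1.4, 1.0, 0.2]
gripper_width: 0.0003
grasp_force: 0.0
```

The fingers read shut without a grip. I'll check numerically where the bar is.

```bash
python3 - <<'E'
from h import *
o=bot.get_obs();print(o["position"],o["gripper_width"],o["grasp_force"],o["contact_force"])
P=bot.camera_params("wrist");im=bot.capture("wrist");np.save("w8.npy",P,allow_pickle=True);cv2.imwrite("pics/w8.png",im);cv2.imwrite("pics/s8.png",bot.capture("scene"))
g=cv2.cvtColor(im,cv2.COLOR_BGR2GRAY)
for x in(.044,.03,.02,.01,0): print(x,proj("",[.53+.9922*x,-.0711-.1248*x,.105],P).round(1))
for v in range(90,240,12): print(v,g[v,280:370:2])
E
```

```text
[ 0.52985177 -0.07114553  0.10747163] 0.0003206681600040652 0.0 [-1.38508016  1.02458749  0.21078898]
0.044 [326.2 164.7]
0.03 [326.1 190.3]
0.02 [326. 208.]
0.01 [326.  225.1]
0 [325.9 241.8]
90 [157 154 152 151 150 152 153 157 157 156 156 151 154 157 155 157 153 158
 153 155 156 154 160 158 154 157 156 154 157 155 154 156 158 153 157 154
 155 155 155 154 154 156 154 156 159]
102 [152 152 151 155 152 158 154 157 153 152 153 153 158 157 156 156 155 156
 154 153 159 154 153 154 153 156 154 160 160 161 162 163 159 163 162 161
 161 157 159 152 156 155 157 156 160]
114 [167 176 164 160 147 156 152 150 156 153 152 154 150 152 150 150 153 153
 156 150 150 155 155 153 154 161 162 160 162 163 160 163 158 161 162 163
 164 162 162 158 156 159 163 162 161]
126 [ 66  72  69  69  75  69  83  85  94 150 166 139 153 150 155 153 152 154
 155 153 153 149 157 151 159 161 161 162 163 162 161 159 166 163 157 161
 162 157 153 157 153 154 155 155 159]
138 [144 140 144 143 145 144 147 141 144 146 146 147 148 143 147 145 148 145
 146 144 148 147 147 146 144 151 144 149 145 150 146 147 148 148 147 149
 144 1
[... 835 characters left out ...]
5 115 113 114 114 116  74
  31  47  48  47  49  46  47  42  39  21 140 152 155 153 151 150 154 151
 154 153 152 153 151 152 151 153 157]
210 [114 114 114 117 112 114 114 116 119 114 113 116 120 118 116 111 114  76
  32  48  50  46  45  46  42  42  47  19 145 153 150 154 150 153 152 153
 152 149 149 152 150 152 152 149 149]
222 [120 118 117 109 116 118 115 118 119 114 117 118 114 113 114 114 120  74
  35  40  46  51  50  53  47  44  44  26 145 149 152 150 153 152 153 148
 149 152 154 156 158 157 156 159 155]
234 [118 118 118 116 118 114 121 117 118 120 117 120 114 116 118 121 124 122
 124 125 115  39  47  37 120 120 119 119 117 123 146 151 151 156 158 158
 160 155 158 157 158 161 162 162 151]
```

```bash
python3 - <<'E'
from h import *
from scipy.optimize import least_squares
Ps=[np.load(f"w{i}.npy",allow_pickle=True).item() for i in(7,8)]
G=[cv2.imread(f"pics/w{i}.png",0) for i in(7,8)]
print(G[0][140:156,324]);print(G[1][160:182,325])
def tri(a,b):
    f=lambda X:np.r_[proj("",X,Ps[0])-a,proj("",X,Ps[1])-b]
    return least_squares(f,[.57,-.07,.1]).x
r=[np.argmax(-np.diff(G[0][138:160,324].astype(int)))+138.5,np.argmax(-np.diff(G[1][158:182,325].astype(int)))+158.5]
print(r,tri([324,r[0]],[325,r[1]]))
p=np.array([.52985,-.07115,.10747]);x=np.array([.9925,-.122,0])
for a,z in((.0075,.0855),(.0075,.1045),(0,.0855)): print("tip",a,z,proj("",np.r_[(p+a*x)[:2],z],Ps[1]))
print("\n".join(f"{v} "+" ".join(f"{k:3d}" for k in G[1][v,296:356:2]) for v in range(216,262,2)))
E
```

```text
[139  99 100 101 109 103  94  35  48  53  52  56  42  54  45  46]
[142 140 140 144 142 146 139  99  32  45  54  53  53  52  54  52  47  47
  47  53  46  47]
[np.float64(146.5), np.float64(167.5)] [ 0.57117622 -0.07559098  0.09902938]
tip 0.0075 0.0855 [325.85084075 218.26348971]
tip 0.0075 0.1045 [326.03585213 229.24445138]
tip 0 0.0855 [325.84452938 229.69555923]
216 119 114 114 114 116 112 116 113 117  74  37  46  48  49  50  47  47  45  35  25 145 148 154 149 149 150 152 151 150 151
218 112 115 117 116 115 113 114 113 115  76  36  46  44  48  40  47  49  44  40  18 141 158 151 154 153 153 154 152 152 155
220 114 118 115 121 118 120 122 118 120  78  21  44  39  47  48  41  45  45  40  22 141 150 150 154 151 152 150 152 151 151
222 119 113 117 118 114 113 114 113 119  74  34  40  46  50  50  52  46  44  44  25 145 149 152 150 152 151 152 147 148 152
224 120 116 114 121 120 119 119 118 118  81  33  40  48  48  44  49  42  39  40  16 147 152 146 151 150 148 151 152 153 152
226 116 116 111 116 117 116 113 114 119  76  26  45  46  55  47  44  47  49  40  18 142 156 146 149 148 153 156 1
[... 1418 characters left out ...]
 124 122  73  16  31   1 116 122 121 118 118 116 122 121 120 120 120 118 119 118
252 120 119 121 119 120 122 119 120 120 122 122 119  77  13  36   9 112 122 119 118 120 122 119 118 120 119 114 121 118 119
254 117 119 120 119 119 117 120 118 121 121 118 119  77   9  32   9 114 122 117 122 118 116 116 121 120 121 120 121 122 121
256 121 122 120 120 122 120 118 116 122 116 121 122  70  15  33  12 115 122 120 117 123 122 121 121 121 118 123 121 120 119
258 119 121 125 117 119 119 122 120 123 118 120 123  73   4  36  17 114 118 122 121 121 122 118 122 116 121 116 119 119 119
260 122 120 123 127 118 123 121 126 119 124 120 124  69  12  35  23 115 125 119 119 123 120 119 126 120 124 127 124 125 121
```

```bash
python3 - <<'E'
from h import *
P=np.load("w8.npy",allow_pickle=True).item()
a=cv2.imread("pics/w7.png",0);b=cv2.imread("pics/w8.png",0)
for v in (226,230,234,238,244,256): print(v,"w7",a[v,276:376:2])
p=np.array([.52985,-.07115,.10747]);x=np.array([.9925,-.122,0]);R=np.array(P["R"]);t=np.array(P["t"])
for dx,dz in((.0075,.022),(.0075,0),(0,.022),(0,0.)): 
    X=p+dx*x-[0,0,dz];q=R@X+t;print(dx,dz,proj("",X,P).round(1),"px per 32.1mm",(P["fx"]*.0321/q[2]).round(1))
E
```

```text
226 w7 [ 45  51  89 114 114 112 117 112 112 114 114 114 113 112 112 108 114 113
 112 110 121  31  46  47  48  39  37  37 158 159 158 156 157 159 157 156
 156 159 158 159 157 159 161 156 157 159 160 156 173  75]
230 w7 [ 50  53  93 146 144 139 143 140 143 142 138 137 138 131 129 124 118 133
 127 136 159  31  43  53  48  49  41  40 154 151 153 156 151 151 149 154
 157 155 153 152 151 153 157 156 153 157 154 154 157 151]
234 w7 [ 57 112 124 120 117 121 122  81 143 151 148 145 138 146 144 147 146 148
 145 146 159  30  47  45  49  46  39  69 153 146 146 144 152 148 144 143
 145 148 146 141 148 114 120 114 119 123 123 144  99  71]
238 w7 [121 118 119 118 120 123 123  41   9 132 135 139 133 135 139 137 140 138
 139 139 150  24  46  44  49  45  37  65 146 146 141 137 141 137 141 140
 139 141 140  88  11  79 119 118 124 119 122 120 119 121]
244 w7 [124 123 121 118 120 123  62  18   5 158 164 168 167 172 149 125 145 152
 147 147 145 158  84  24  24  33 120 152 150 146 147 149 151 150 152 146
 150 149 150  86   5  16  91 123 122 122 119 115 119 122]
256 w7 [119 119 121 119 117  24  24  13   4 104 151 145 148 147 151 145 149 149
 150 152 145 146 152 150 151 158 157 151 157 157 155 157 155 142 149 150
 148 147 155  54   2  15  11  32 116 115 117 120 119 120]
0.0075 0.022 [325.9 218.2] px per 32.1mm 52.1
0.0075 0 [326.1 231.2] px per 32.1mm 58.1
0 0.022 [325.8 229.7] px per 32.1mm 51.6
0 0.0 [326.1 243.8] px per 32.1mm 57.5
```

Call:
servo_tool(
  deltas=[
    {"travel": [0,0,-0.04],"twist": 0},
    {"travel": [0,0,-0.06],"twist": 0},
    {"travel": [0,0,-0.06],"twist": 0},
    {"travel": [0,0,-0.06],"twist": 0},
    {"travel": [0,0,-0.06],"twist": 0},
    {"travel": [0,0,-0.06],"twist": 0},
    {"travel": [0,0,-0.06],"twist": 0},
    {"travel": [0,0,-0.06],"twist": 0},
  ],
  hand=-0.31,
)

```text
time_s: 16.7
position: [0.5298, -0.0711, 0.1312]
orientation: [[0.993, -0.122, -0.0], [-0.122, -0.993, 0.0], [-0.0, -0.0, -1.0]]
contact_force: [-0.1, -0.7, -0.2]
gripper_width: 0.0322
grasp_force: 0.0
```

```bash
python3 - <<'E'
from h import *
o=bot.get_obs();R=np.array(o["orientation"]);p=np.array(o["position"])
print(p,o["gripper_width"],o["contact_force"],(R.T@(np.array([.5299,-.0712,.092])-p)/.4).round(4))
im=bot.capture("scene");cv2.imwrite("pics/s9.png",im);P=bot.camera_params("scene")
# predicted scene pixels: tip (TCP+22mm), TCP, bar ends
for X in(p,p-[0,0,.022],[.5737,-.0765,.105],[.4864,-.0655,.105]):print(proj("",X,P).round(1))
print("\n".join(f"{v} "+" ".join(f"{k:3d}" for k in cv2.cvtColor(im,7)[v,325:365:1]) for v in range(158,196,2)))
E
```

```text
[ 0.52976932 -0.07112962  0.1312351 ] 0.032239673237381174 [-0.09006267 -0.65359623 -0.23257683] [0.0004 0.0001 0.0981]
[339.3 169.7]
[339.3 177.5]
[325.6 175.3]
[353.3 182.8]
158 106 113 112 113 126 139 141 139 138 137 133 130 128 138 151  98  43  36  30  28  52 113 125 134 152 165 169 170 171 172 172 177 178 180 183 185 187 187 190 196
160 112 115 117 117 129 141 138 140 139 139 132 130 127 119 116  74  37  24  29  35  78 116 125 134 153 161 171 170 173 170 172 176 177 175 181 179 184 188 190 187
162 118 119 118 119 133 139 141 136 141 140 137 132 129 123 115  76  36  26  34  34  76 118 125 123 114 109 109 108 107 115 122 133 153 156 159 158 163 173 176 178
164 186 173 163 153 143 140 139 141 137 136 139 133 129 124 120  79  40  26  31  35  78 119 123 115 113 115 114 114 114 110 113 114 113 110 109 114 111 110 110 110
166 228 227 227 228 223 169 143 138 139 139 140 130 128 129 141 131 113  82  48  40  78  96  86  84 111 117 117 113 119 114 113 115 114 116 116 113 116 114 112 114
168 227 227 228 228 228 199 142 124 123 131 133 131 127 168 203 159  87  52  48  49  43  34  31  56 129 
[... 1491 characters left out ...]
 184 195 197 201 205 211 212 216 216 216 221
188 196 196 199 182 177 155 139 153  94  32  93 111 115 115  76  45  36  30  91 154 209 198 142 120 119 172 211 218 205 178 166 160 151 147 145 150 176 193 198 200
190 142 144 147 144 141 159 175 197 197 179 165 146 140 135  92  76 133 203 218 220 220 183 131 118 115 172 214 219 219 219 218 217 217 217 219 206 179 178 164 150
192 140 141 143 142 141 140 142 140 141 141 146 143 159 190 201 217 208 213 218 215 220 177 127 119 113 168 213 219 218 219 219 219 217 217 220 219 218 220 218 193
194 146 141 140 141 143 142 140 139 139 141 137 138 138 140 141 142 147 145 161 180 203 202 177 144 117 200 219 220 219 219 219 219 219 219 221 222 221 218 208 203
```

Call:
servo_tool(
  deltas=[
    {"travel": [0,0,0.03],"twist": 0},
    {"travel": [0,0,0.05],"twist": 0},
    {"travel": [0,0,0.07],"twist": 0},
    {"travel": [0,0,0.08],"twist": 0},
    {"travel": [0,0,0.09],"twist": 0},
    {"travel": [0,0,0.097],"twist": 0},
    {"travel": [0,0,0.097],"twist": 0},
  ],
)

```text
time_s: 17.45
position: [0.5297, -0.0711, 0.0923]
orientation: [[0.993, -0.122, -0.0], [-0.122, -0.993, 0.0], [-0.0, -0.0, -1.0]]
contact_force: [0.1, -0.1, -0.2]
gripper_width: 0.0321
grasp_force: 0.0
```

Call:
servo_tool(
  deltas=[
    {"travel": [0,0,0],"twist": 0},
    {"travel": [0,0,0],"twist": 0},
    {"travel": [0,0,0],"twist": 0},
  ],
  hand=-1,
)

```text
time_s: 17.75
position: [0.5299, -0.0712, 0.0929]
orientation: [[0.993, -0.122, 0.0], [-0.122, -0.993, -0.0], [0.0, 0.0, -1.0]]
contact_force: [0.2, -0.6, 0.3]
gripper_width: 0.0125
grasp_force: 0.7
```

Call:
servo_tool(
  deltas=[
    {"travel": [0,0,0],"twist": 0},
    {"travel": [0,0,0],"twist": 0},
    {"travel": [0,0,0],"twist": 0},
  ],
)

```text
time_s: 18.05
position: [0.5299, -0.0716, 0.0929]
orientation: [[0.993, -0.122, 0.0], [-0.122, -0.993, -0.001], [0.0, 0.001, -1.0]]
contact_force: [-0.8, -6.1, 2.4]
gripper_width: 0.0109
grasp_force: 30.0
```

The bar is now gripped (30 N, width about 11 mm). I'll pull a little first and check the hold.

Call:
servo_tool(
  deltas=[
    {"travel": [0,0.005,0],"twist": 0},
    {"travel": [0,0.015,0],"twist": 0},
    {"travel": [0,0.025,0],"twist": 0},
    {"travel": [0,0.025,0],"twist": 0},
  ],
)

```text
time_s: 18.45
position: [0.5287, -0.0807, 0.0929]
orientation: [[0.993, -0.122, 0.0], [-0.122, -0.993, 0.001], [0.0, -0.002, -1.0]]
contact_force: [-0.5, 6.0, 3.9]
gripper_width: 0.0112
grasp_force: 30.0
```

Call:
servo_tool(
  deltas=[
    {"travel": [0,0.01,0],"twist": 0},
    {"travel": [0,0.03,0],"twist": 0},
    {"travel": [0,0.05,0],"twist": 0},
    {"travel": [0,0.07,0],"twist": 0},
    {"travel": [0,0.09,0],"twist": 0},
    {"travel": [0,0.105,0],"twist": 0},
    {"travel": [0,0.117,0],"twist": 0},
    {"travel": [0,0.12,0],"twist": 0},
    {"travel": [0,0.12,0],"twist": 0},
    {"travel": [0,0.12,0],"twist": 0},
  ],
)

```text
time_s: 19.45
position: [0.5226, -0.1273, 0.0929]
orientation: [[0.993, -0.121, -0.0], [-0.121, -0.993, 0.003], [-0.001, -0.003, -1.0]]
contact_force: [-3.4, 11.5, 6.4]
gripper_width: 0.0109
grasp_force: 30.0
```

```bash
python3 - <<'E'
from h import *
o=bot.get_obs();p=np.array(o["position"]);print(p,o["contact_force"],o["gripper_width"])
P=bot.camera_params("wrist");im=bot.capture("wrist");np.save("w10.npy",P,allow_pickle=True);cv2.imwrite("pics/w10.png",im)
cv2.imwrite("pics/s10.png",bot.capture("scene"))
g=cv2.cvtColor(im,6)
for X in([.5733,-.1338,.105],[.4682,-.12,.105]):print(proj("",X,P).round(1))
u,v=proj("",[.5733,-.1338,.105],P).astype(int)
print(u-40,v-12);print("\n".join(f"{r} "+" ".join(f"{k:3d}" for k in g[r,u-26:u+26:1]) for r in range(v-14,v+40,2)))
E
```

```text
[ 0.52264056 -0.12733147  0.09286239] [-3.42278768 11.52897644  6.44388177] 0.010930525637750092
[326.8 155.7]
[324.9 342.1]
286 143
141 142 146 145 146 143 147 146 143 145 143 147 148 156  86  60  79  82  88  85  86  85  82  84  89  91  94  97  94  91  91  81  79  83  89  87  82  81  87  70  61  72 139 145 145 145 142 145 145 144 143 149 147
143 142 140 144 139 144 141 139 140 140 143 142 144 150  91  61  77  89  90  83  84  84  76  80  87  96  95  90  92  93  91  86  74  72  84  82  84  87  83  73  59 103 144 140 142 138 142 143 144 141 139 140 139
145 138 134 138 136 141 141 135 140 139 137 141 141 146  84  61  80  85  83  85  88  78  81  86  90  94  94  92  95  91  86  87  83  71  82  83  86  82  82  71  53  95 135 136 136 141 139 138 138 136 138 137 138
147 138 134 134 134 136 137 134 132 136 133 133 136 144  83  64  84  79  83  83  72  77  83  87  97 101 108 114 114 112 102  91  84  72  71  80  84  84  80  73  57  96 138 136 127 131 135 133 132 134 134 129 136
149 138 136 133 138 133 137 132 137 131 137 132 137 146  81  63  77  82  84  83  72  75  92 116 125 124 126 133 130 128
[... 4056 characters left out ...]
  82 151 163 156 158 155 155 159 162 108 100 122 137 140 142 138
189 114 114 111 114 114 111 109 110 112 113 115 121  76  28  33  39  42  44  42  43  45  46  49  45  49  47  55  45  46  53  38  39  41  32  38  10 112 151 159 155 157 155 157 157 164 108  97 125 136 141 144 143
191 117 119 117 116 117 117 117 115 117 119 116 124  77  27  38  38  42  45  47  40  39  46  45  50  48  43  39  50  43  47  46  41  39  37  20   0 113 154 160 156 154 157 155 154 166 111  99 123 137 142 140 143
193 114 117 111 118 115 118 116 116 116 114 119 122  73  33  32  40  44  45  40  51  44  53  42  52  42  44  51  45  41  43  41  42  44  35  27  20 112 156 159 161 156 158 155 155 165  98  99 123 138 142 138 142
```

The bar is about 1 mm short of the pin line, so I'll trim.

Call:
servo_tool(
  deltas=[
    {"travel": [0,0.002,0],"twist": 0},
    {"travel": [0,0.003,0],"twist": 0},
    {"travel": [0,0.003,0],"twist": 0},
    {"travel": [0,0.003,0],"twist": 0},
    {"travel": [0,0.003,0],"twist": 0},
  ],
)

```text
time_s: 20.05
position: [0.5225, -0.1284, 0.0928]
orientation: [[0.993, -0.121, -0.0], [-0.121, -0.993, 0.003], [-0.001, -0.003, -1.0]]
contact_force: [-2.7, 11.9, 7.0]
gripper_width: 0.0106
grasp_force: 30.0
```

```bash
cat > chk.py <<'E'
from h import *
o=bot.get_obs();print(o["position"],o["contact_force"],o["gripper_width"],o["grasp_force"],o["time_s"])
P=bot.camera_params("wrist");im=bot.capture("wrist");g=cv2.cvtColor(im,6);cv2.imwrite("pics/wz.png",im)
def edge(v,lo,hi,th,dark):
    r=g[v-1:v+2,lo:hi].mean(0);k=np.where(r<th if dark else r>th)[0];return lo+k[0],lo+k[-1]
print("bar",[edge(v,305,345,75,True) for v in(186,192,198,204)],"slope",proj("",[.5733,-.1338,.105],P)-proj("",[.4682,-.12,.105],P))
for v in range(148,160,2): print(v,g[v,314:342])
s=bot.capture("scene");cv2.imwrite("pics/sz.png",s)
# plate / well / dish: bright blobs in scene
pr=bot.camera_params("scene");c,sn=.9922,.1248
for y,z in((-.02,.062),(-.02,.01)):print("well",proj("",[.5408+sn*y,.0155+c*y,z],pr).round(0))
E
python3 chk.py
```

```text
[ 0.5224884  -0.12841372  0.09282391] [-2.67890597 11.88090813  6.99385423] 0.010567796050172657 29.999739825725555 20.05
bar [(np.int64(312), np.int64(336)), (np.int64(313), np.int64(335)), (np.int64(313), np.int64(335)), (np.int64(313), np.int64(335))] slope [   1.54364674 -186.39728736]
148 [ 84  82  85  71  73  82  98 120 125 130 127 129 130 125 115  94  75  58
  78  84  87  84  73  57  65 128 139 134]
150 [ 82  83  81  67  86 119 125 127 123 125 127 125 124 121 120 123 118  77
  62  79  86  79  73  61  74 128 135 137]
152 [ 81  84  76  80 113 124 119 123 125 127 120 120 125 119 123 122 119 106
  74  73  84  79  75  60  60  77  81  79]
154 [ 85  83  71  85 112 118 120 120 119 121 113 115 118 121 120 120 118 114
  64  68  83  79  73  53 105 154 164 161]
156 [ 59  58  64  61 106 121 117 116 111 110 114 115 116 115 114 111 114  98
  59  63  66  61  52  71 140 158 149 151]
158 [ 78  71  68  70  77 105 113 112 114 109 117 113 111 113 108 108  98  71
  81  91  89 106 120 153 156 153 147 154]
well [324. 203.]
well [324. 221.]
```

```bash
python3 - <<'E'
from h import *
o=bot.get_obs();print(o["contact_force"],o["gripper_width"])
P=bot.camera_params("wrist");im=cv2.imread("pics/wz.png");g=cv2.cvtColor(im,6);c,sn=.9922,.1248
for z in(.098,.062,.008):
    print(z,[proj("",[.5408+c*x+sn*y,.0165-sn*x+c*y,z],P).round(0).tolist() for x,y in((.048,0),(.048,-.04),(-.048,-.04),(-.048,0))])
print("\n".join(f"{r} "+" ".join(f"{k:3d}" for k in g[r,60:212:4]) for r in range(130,262,4)))
E
```

```text
[-2.40112359 12.38343293  6.40973535] 0.011060803621472461
0.098 [[38.0, 159.0], [117.0, 159.0], [144.0, 323.0], [75.0, 323.0]]
0.062 [[87.0, 150.0], [152.0, 150.0], [171.0, 290.0], [113.0, 290.0]]
0.008 [[135.0, 141.0], [187.0, 141.0], [200.0, 256.0], [152.0, 256.0]]
130  69  75  71  75  66  71  67  66  70  65  69  66  73  73  69  65  71  69  72  74  69  69  71  69  73  72  69  71  67  68  65  68  69  67  72  68  98 162
134 121 110 101 116 116 106 108 104 101  98  96  96 105 101 105 101 102 104 101 100 100 100  97  87  60  50  43  47  44  40  34  38  42  36  34  32  83 106
138 121 114 115 110 114 114 112 112 112 109 108 109 112 109 114 110 111 113 110 115 100  93  81  70 150 146 145 142 144 143 143 144 144 147 147 144 144 143
142 154 155 154 153 155 153 149 154 152 153 152 156 155 153 153 155  94  77  66  60  55  55  53  54 132 137 140 138 137 140 139 134 141 139 142 141 140 140
146 137 133 140 137 136 139 139 139 139 138 139 140 142 139 138 139  93  51  53  47  54  53  50  51  98 131 131 125 127 132 129 130 136 135 134 132 138 133
150 135 134 137 138 138 136 136 135 137 135 132 137
[... 3616 characters left out ...]
 132  51  50  53  49  51  52  56  50  19  26   2   2 120 120 116 117 120 117
246  46  44  49  36  22  18  93  46  51  47  71  96  94  98  14  12   0   0 140 133  57  47  61  55  52  47  48  59  13  20  16  11 119 118 111 116 111 115
250  48  42  48  47  15  20   1  46  52  57  48  98  98  96   4  19  11  15 141 137  81  51  52  55  47  54  53  51  21  15   1  18 121 112 114 119 116 113
254  49  46  47  39  26  20  15  64  57  55  48 100  94  95  74  11  11   7 144 137  97  50  60  58  52  54  51  49   9   7  19  15 125 120 119 123 118 121
258  48  46  43  43  29  19   4 108  57  48  55 103  94  93  99   4   5  19 145 134 119  57  53  55  56  53  49  51   8  18  12   7 114 109 110 112 112 112
```

Call:
servo_tool(
  deltas=[
    {"travel": [0,0,0],"twist": 0},
    {"travel": [0,0,0],"twist": 0},
    {"travel": [0,0,0],"twist": 0},
    {"travel": [0,0,0],"twist": 0},
    {"travel": [0,0,0],"twist": 0},
    {"travel": [0,0,0],"twist": 0},
    {"travel": [0,0,0],"twist": 0},
    {"travel": [0,0,0],"twist": 0},
  ],
)

```text
time_s: 20.95
position: [0.5225, -0.1284, 0.0928]
orientation: [[0.993, -0.121, -0.0], [-0.121, -0.993, 0.003], [-0.001, -0.003, -1.0]]
contact_force: [-3.2, 12.4, 7.1]
gripper_width: 0.011
grasp_force: 30.0
```

```bash
python3 chk.py
```

```text
[ 0.5225008  -0.12841073  0.09281937] [-3.17941515 12.41146171  7.1013086 ] 0.010987462562771411 29.99980866909027 20.95
bar [(np.int64(312), np.int64(336)), (np.int64(312), np.int64(335)), (np.int64(312), np.int64(335)), (np.int64(312), np.int64(335))] slope [   1.54407628 -186.39731756]
148 [ 83  80  83  68  66  82 104 118 122 127 131 128 129 128 118  97  75  58
  77  87  81  84  71  64  64 127 136 134]
150 [ 78  83  77  68  90 118 126 125 123 124 127 127 121 119 122 127 119  84
  60  79  86  82  73  63  74 129 139 138]
152 [ 81  81  80  77 113 122 122 124 122 122 124 119 120 119 120 120 118 111
  72  70  84  80  76  59  58  81  82  76]
154 [ 80  82  74  81 114 123 119 119 121 119 113 117 120 117 120 122 113 117
  71  74  82  81  67  46 107 152 163 161]
156 [ 58  58  64  57 108 116 117 117 116 111 110 119 110 113 116 110 109  99
  65  59  63  65  53  69 142 156 150 147]
158 [ 84  70  70  73  73 103 111 109 107 116 114 118 111 112 110 106 102  68
  82  87  88 101 119 153 152 149 147 150]
well [324. 203.]
well [324. 221.]
```

The hold is stable and the bar is in line with the pins, so I'm handing in.

```bash
python3 -c "
from rig import bot
print(bot.job_done())"
```

```text
the job is handed in; nothing more can be done
None
```

I handed the job in at about 21 s: the caps were swept into the well, the scraper stands released back at its start spot, and the gripper is holding the bar within about 0.5 mm of the pin line against a 12 N spring; I saw no caps left in the visible part of the well but could not count all four in the dish.

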